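Third hand at the model bench: time the cement, then press the cockpit tub to the bulkhead

TASK

The cement is on, so time it: on the white timer press the blue, then the yellow, then the green key, one at a time and each fully down. Then lay the grey cockpit tub flat on the aluminium jig, centred and square to the dark bulkhead with its tall front wall towards it, and gently press it against the sprung bulkhead until the black pointer stands in the middle of the green mark, never to the end of the spring's travel. Finish while still holding it pressed there, so that I can put the screws in from behind; push only on the tub, and leave the other model parts and the paint jar where they are.

Things in the scene. Friction and masses are not known exactly. Their poses are not given: they have to be found in the camera images.
- tub: Grey model cockpit tub: loose open-topped box, 0.1 to 0.2 kg, 110 long (its x) x 44 wide (y) mm. Side walls 31 high, rear wall 23, flat front wall (+x end) 42, with a black hood behind it; seat and consoles inside. Grip across the 44 mm from above. Origin: underside centre, z up. Starts flat on the red table, left or right of the jig, front wall roughly away from the robot
- tub_nose (a point): Point on the tub's front face, at the lower edge's middle: 55 mm along +x from the tub's origin; same axes as the tub
- tub_tail (a point): Point on the tub's rear face, at the lower edge's middle: 55 mm along -x from the tub's origin
- jig: Fixed aluminium plate, 250 long (its x) x 130 wide (y) x 12 thick mm, black centre line on the near part. Origin: underside centre, on the table; +x roughly away from the robot. The tub lies on its top, x along the jig's x, centred on the jig's y = 0. Bare from x = -125 mm to the bulkhead; an end block 42 mm high stands at x = 114 to 122 mm
- stop (a joint): How far the sprung bulkhead is pushed along the jig's +x, in m: 0 at rest (front face at jig x = 35 mm), end of travel 0.024. Spring 0.8 N per mm, no preload: 0.011 takes about 9 N. A black pointer on its +y side passes over a scale on the plate: yellow 0 to 7, green 7 to 15, red 15 to 24 mm
- stop_face (a point): On the front face of the dark grey bulkhead (upright plate 64 wide x 50 high mm, 10 thick, its top 63 mm over the table, on a blue carriage behind it), middle of its width, 29 mm over the table. It moves with the bulkhead; axes as the jig's, the face looks to the jig's -x
- key_blue_top (a point): Middle of the top of the blue key: round, 24 mm across, travel 6 mm straight down, fully down takes 4 N, springs back; 52 mm over the table when up. The keys stand in a row 46 mm apart on the timer, a fixed white box 100 x 150 x 30 mm with a black display
- key_yellow_top (a point): Middle of the top of the yellow key, the middle one; otherwise as the blue
- key_green_top (a point): Middle of the top of the green key; otherwise as the blue
- key_blue (a joint): Travel of the blue key in m, 0 up, 0.006 fully down (counts as pressed beyond 0.004)
- key_yellow (a joint): Travel of the yellow key, as the blue
- key_green (a joint): Travel of the green key, as the blue
- nacelle: Bystander: grey engine nacelle with blue tape bands, 133 long (its y) x 46 wide x 48 high mm, loose on the table; origin at its underside's centre
- paint_jar: Bystander: paint jar with a blue cap, 40 mm across, 50 high, loose; origin at its underside's centre
- gear_bay: Bystander: grey wheel-bay plate 90 x 45 mm with a slanting landing-gear leg, 63 high, loose; origin at its underside's centre
There are look-alikes about, which are no part of the job. There is more than one size of the part that bears key_blue_top; the job needs the largest.

How it is judged (in metres and radians):
On the way, in this order (a step that is already met when the one before it is completed fails the run):
1. the blue key is pressed down (value of joint key_blue above 0.004 m).
2. then the yellow key is pressed down (value of joint key_yellow above 0.004 m).
3. then the green key is pressed down (value of joint key_green above 0.004 m).
4. the tub, flat on the jig, is pressed squarely against the bulkhead within the green band for half a second (value of joint stop between 0.007 and 0.015 m and contact force between tub and stop between 4 and 14 N and y of tub_nose in the frame of stop_face between -0.008 and 0.008 m and y of tub_tail in the frame of jig between -0.012 and 0.012 m and x of tub_nose in the frame of stop_face between -0.005 and 0.005 m and z of tub in the frame of jig between 0.008 and 0.016 m and angle between tub's own z axis and vertical below 0.07 rad), for 0.5 s.
At the end, for the whole second after the job is handed in: The robot still holds the tub against the bulkhead, pushed in 7 to 15 mm (4 to 14 N): front face on it, centred within 8 mm, tail within 12 mm of the jig's centre line, flat on the plate (4 mm, 4 degrees), at rest; the robot touches the tub, not the bulkhead (all of step 4 and contact force between the fingers and tub above 2 N and linear speed of tub below 0.01 m/s and contact force between each of the arm, the fingers and stop below 0.5 N); the arm keeps its last pose, push and grip.
It fails at once if two keys are pressed at the same time (value of joint each of key_blue, key_yellow above 0.004 m or value of joint each of key_blue, key_green above 0.004 m or value of joint each of key_yellow, key_green above 0.004 m).
It fails at once if the bulkhead is driven to the end of its travel (value of joint stop above 0.0225 m).
It fails at once if the robot pushes on the bulkhead itself (contact force between any of the arm, the fingers and stop above 2 N).
It fails at once if a bystander (nacelle, paint jar or wheel bay) is moved more than 25 mm (distance of any of nacelle, paint_jar, gear_bay from where it was at the start of the episode above 0.025 m).
It also fails if it takes over 64 s, if anything falls off the work surface, if the arm or the gripper's body presses on something with over 40 N, if the wrist force passes 120 N, or if a joint passes its speed limit or range.

ROBOT

A 6-joint arm with a two-finger parallel gripper is mounted at the origin on the work surface. World frame = base frame: x ahead of the robot, y to its left, z up, the work surface at z = 0. Lengths are in mm, angles in degrees, forces in N, time in s.
With the tool pointing down it reaches from about 350 to 850 mm from the base axis. Payload 8.1 kg.
Tool frame: the origin (TCP) lies at the very end of the fingers, on their centre line; the grasp point (between the pads) lies 19 mm behind it (r.grip_point_offset is the distance from the TCP to the grasp point, in mm); z points along the fingers, y is the line along which they close (so a half turn about z gives the same grasp; the last joint's range is limited). The gripper opens to 85 mm and grips with 20 to 120 N. Pads are 22 mm wide; open, the fingers measure 114 mm over their backs; the gripper's body (76 mm by 85 mm) begins 54 mm behind the grasp point. The pads swing forward as they close: fully open they stand 13 mm farther back than shut.
Start: joints at [-68.205, 7.471, 85.268, -0, 87.261, -4.893], TCP at [269.502, -536.073, 231.292] pointing down, gripper open.
Joint ranges: [-169.43, 169.43], [-51.17, 129.36], [1.28, 143.12], [-76.62, 256.62], [0, 156.53], [-152.29, 152.29]. Speed limits (degrees/s): [136.94, 136.94, 159.86, 180, 180, 180].

INTERFACE

Orientations are given as [roll, pitch, yaw] about the fixed x, y, z axes, in that order (R = Rz(yaw) Ry(pitch) Rx(roll)).
In Python, from bench import status, eyes, r gives the robot as it stands.
- The arm moves only by the shell command python3 -m handwheel 'ROWS' [FORCE]. ROWS is a JSON object whose one key "series" holds a list that holds one entry, the list of rows, each a list of 7 numbers: the shift along the tool's x, y, z in cm, then the turn, a rotation vector about the tool's x, y, z in rad, then the opening, from 0 (shut) to 1 (fully open). In form: {"series": [[[tx, ty, tz, rx, ry, rz, claw], ...]]}. A call has 1 to 12 rows; each row is the pose to reach, as a shift and turn from the pose commanded when the call began, along the tool's axes at that moment; what a row does not reach only later rows make up. A row lasts 1/8 s, in which the tool goes at most 62.5 mm and 10.7 degrees, less where a joint would pass 70% of its speed; a pose out of reach is approached as far as the arm can. A call with a gripper value outside its range is refused whole. The fingers move at their own pace and stop on an object; FORCE is the grip in N (left out, the last holds). Time passes only in rows, so rows that repeat a pose let the fingers close. It gives the time, the measured TCP pose, the force, the opening and the grip force at its end, in the units of the state.
- status.sense(): the state, without advancing time (a new reading comes with each control period).
- eyes.snapshot(name): name is "scene" or "side" or "wrist"; returns a dict with "img" (384x512x3 uint8, red, green, blue), "mtx" (3x3 intrinsics, pixels), "R" (3x3) and "t" (3): a world point X has camera coordinates R X + t. Camera axes: x right, y down, z forward; pixel columns grow to the right and rows downward; lengths in mm; the calibration is good to about 2 mm. A picture is of the moment at which its call begins. There is no depth.
- r.hand_in(): hands the job in; it is judged then, once.
The state is a dict: "time": time; "joint_pos": joint angles; "qd": joint speeds; "joint_efforts": joint torques, N m; "tool_pos": TCP position; "tcp_rot": TCP orientation; "ft_force": force on the tool from outside, world axes, zero at the start; "wrist_torque": the same for the moment, N m; "finger_gap": finger opening in mm; "grip_force": force on a finger pad.
Only numpy, scipy, OpenCV 4.12 (cv2) and the standard library are available. Lean on these libraries where they do the work, as an engineer would, in place of code of your own. Each camera call takes 0.05 s, during which the arm holds its last target. There are 200 camera calls.

## Working session

There is one attempt and no reset: what is moved stays moved. The work goes in short steps, Python scripts to look and compute and a shell command to move; the robot and the scene stay as the last step left them, time stands still between calls to the robot, and variables do not carry over. Pictures are saved under pics/ and viewed, at most 10 in all, crops included, and the job is handed in when it is done.

```bash
mkdir -p pics; ls; python3 - <<'E'
from bench import status, eyes, r
import cv2, numpy as np
for n in("scene","side","wrist"):
    s=eyes.snapshot(n); cv2.imwrite(f"pics/{n}0.png",s["img"][:,:,::-1]); print(n,s["mtx"].round(1).tolist(),s["R"].round(3).tolist(),s["t"].round(1).tolist())
    np.savez(f"pics/{n}0.npz",**s)
s=status.sense(); print(s["time"],s["tool_pos"],s["tcp_rot"],s["ft_force"],s["finger_gap"])
E
```

```text
pics
scene [[360.2, 0.0, 249.5], [0.0, 360.2, 192.4], [0.0, 0.0, 1.0]] [[-0.597, 0.802, -0.011], [0.623, 0.455, -0.637], [-0.506, -0.387, -0.771]] [303.2, -282.1, 1259.9]
side [[420.4, 0.0, 255.2], [0.0, 420.4, 186.3], [0.0, 0.0, 1.0]] [[-0.998, -0.069, -0.009], [-0.038, 0.643, -0.765], [0.058, -0.763, -0.644]] [482.9, 66.0, 1253.4]
wrist [[324.1, 0.0, 252.4], [0.0, 324.1, 191.0], [0.0, 0.0, 1.0]] [[0.451, -0.892, -0.0], [-0.862, -0.436, 0.258], [-0.231, -0.116, -0.966]] [-599.1, -35.1, 377.9]
0.15 [ 269.33264063 -535.67859765  230.47018935] [-1.79917750e+02 -6.09369888e-03  2.66893824e+01] [ 0.18512043  0.35610998 -0.1614797 ] 85.74319657032976
```

View pics/scene0.png

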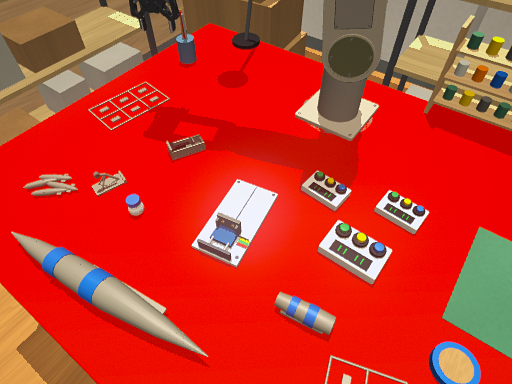

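View pics/side0.png

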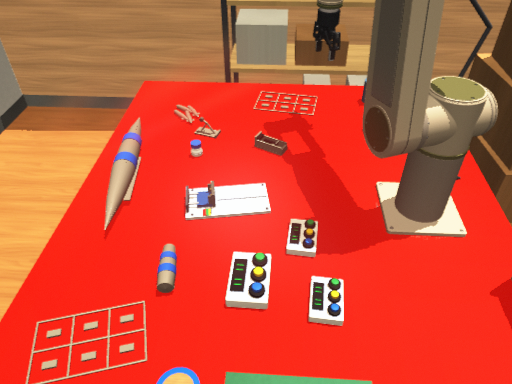

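Scene view: three timers, at (326,188), (402,210) and (355,250). The last looks largest. The tub is at (186,147), the jig at (236,222), the jar at (134,205), the wheel bay at (108,182) and the nacelle at (305,313). Next I'll measure these and confirm with an enlarged crop.

```bash
cat > h.py <<'E'
import numpy as np, cv2
def load(n): return dict(np.load(f"pics/{n}.npz"))
def ray(s,p):
    d=s["R"].T@np.linalg.inv(s["mtx"])@np.array([p[0],p[1],1.]); return -s["R"].T@s["t"],d
def plane(s,p,z):
    c,d=ray(s,p); return c+d*(z-c[2])/d[2]
def tri(s1,p1,s2,p2):
    A=[];b=[]
    for s,p in((s1,p1),(s2,p2)):
        c,d=ray(s,p); d/=np.linalg.norm(d); M=np.eye(3)-np.outer(d,d); A.append(M); b.append(M@c)
    return np.linalg.lstsq(np.vstack(A),np.hstack(b),rcond=None)[0]
def proj(s,X):
    q=s["mtx"]@(s["R"]@np.array(X,float)+s["t"]); return q[:2]/q[2]
def blobs(img,lo,hi,amin=15,box=None):
    m=cv2.inRange(cv2.cvtColor(img,cv2.COLOR_RGB2HSV),lo,hi)
    if box: k=np.zeros_like(m); x0,y0,x1,y1=box; k[y0:y1,x0:x1]=1; m=m*k
    n,l,st,c=cv2.connectedComponentsWithStats(m)
    return [(c[i].round(1).tolist(),int(st[i][4]),st[i][:4].tolist()) for i in range(1,n) if st[i][4]>=amin]
E
python3 - <<'E'
from h import *
a=load("scene0");b=load("side0")
col=dict(blue=((100,120,60),(125,255,255)),yellow=((22,150,120),(33,255,255)),green=((45,120,60),(80,255,255)))
for k,(lo,hi) in col.items():
    print(k,[x[:2] for x in blobs(a["img"],lo,hi,12,(295,160,435,285))],[x[:2] for x in blobs(b["img"],lo,hi,12,(220,210,350,325))])
c1=cv2.resize(a["img"][165:285,300:435],None,fx=3,fy=3,interpolation=2)
c2=cv2.resize(a["img"][125:270,155:285],None,fx=3,fy=3,interpolation=2)
H=max(c1.shape[0],c2.shape[0]); pad=lambda c:cv2.copyMakeBorder(c,0,H-c.shape[0],0,0,0)
cv2.imwrite("pics/crop1.png",np.hstack([pad(c1),pad(c2)])[:,:,::-1])
c1=cv2.resize(b["img"][120:225,175:300],None,fx=6,fy=6,interpolation=2)
cv2.imwrite("pics/crop2.png",c1[:600,:,::-1])
E
```

```text
blue [([341.5, 186.5], 22), ([419.8, 208.2], 30), ([378.8, 246.5], 65)] [([308.1, 240.5], 23), ([256.4, 286.5], 84), ([334.2, 307.2], 59)]
yellow [([330.5, 180.2], 28), ([407.0, 201.1], 31), ([361.2, 236.5], 64)] [([257.9, 270.1], 67), ([334.3, 293.3], 46)]
green [([319.6, 173.6], 21), ([394.3, 194.1], 26), ([344.4, 226.7], 47), ([361.7, 261.0], 12)] [([309.9, 221.4], 17), ([259.5, 255.9], 55), ([240.2, 264.5], 13), ([237.5, 278.6], 14), ([334.6, 281.7], 44), ([236.8, 283.6], 15), ([317.5, 303.5], 12)]
```

View pics/crop1.png

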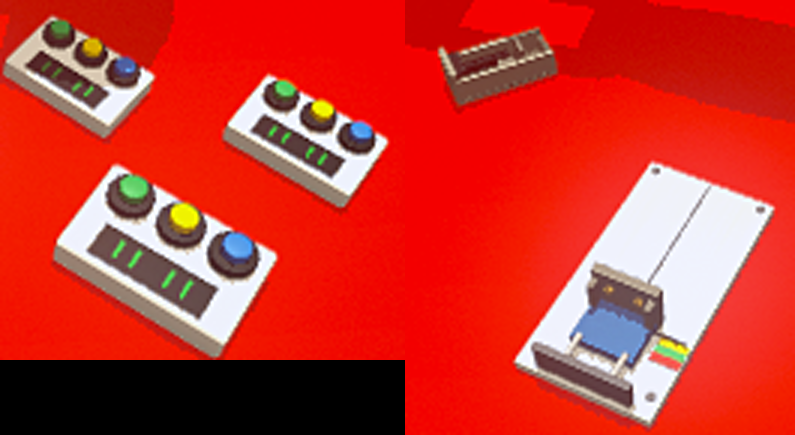

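View pics/crop2.png

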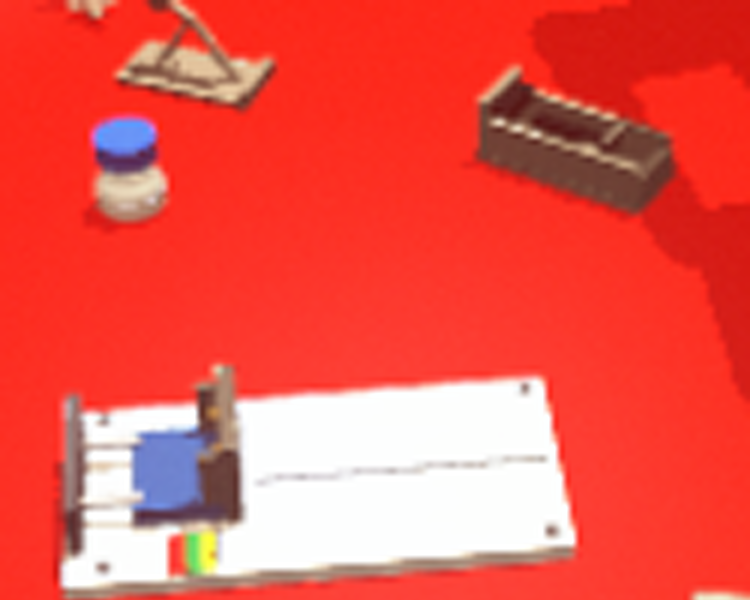

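Crops: the timer at scene (355,250), keys 21 px apart, is clearly the largest of the three. The other two, at (326,188) and (402,210), are look-alikes. The tub is at side (271,143), tall wall to the left (+x). The jig's centre line and the bulkhead at side (212,195) are visible.

```bash
python3 - <<'E'
from h import *
a=load("scene0");b=load("side0")
K=dict(blue=((378.8,246.5),(256.4,286.5)),yellow=((361.2,236.5),(257.9,270.1)),green=((344.4,226.7),(259.5,255.9)))
for k,(p,q) in K.items(): print(k,tri(a,p,b,q).round(1),plane(a,p,52).round(1),plane(b,q,52).round(1))
print("small",tri(a,(407,201.1),b,(334.3,293.3)).round(1), tri(a,(419.8,208.2),b,(334.2,307.2)).round(1))
# jig
for s,n,box in((a,"scene",(185,170,285,270)),(b,"side",(180,175,280,222))):
    m=cv2.inRange(cv2.cvtColor(s["img"],cv2.COLOR_RGB2HSV),(0,0,170),(180,110,255)); k=np.zeros_like(m); x0,y0,x1,y1=box; k[y0:y1,x0:x1]=1; m*=k
    c=max(cv2.findContours(m,0,2)[0],key=cv2.contourArea); p=cv2.approxPolyDP(cv2.convexHull(c),4,True)[:,0]
    print(n,p.tolist()); print(np.array([plane(s,q,12)[:2] for q in p]).round(1).tolist())
# tub: mask not-red in box
for s,n,box in((a,"scene",(160,128,212,165)),(b,"side",(250,128,292,158))):
    x0,y0,x1,y1=box; im=s["img"][y0:y1,x0:x1].astype(int); m=((im[:,:,0]-im[:,:,1])<70).astype(np.uint8)
    c=max(cv2.findContours(m,0,2)[0],key=cv2.contourArea); p=cv2.approxPolyDP(cv2.convexHull(c),1.5,True)[:,0]+[x0,y0]
    print(n,p.tolist()); 
    for z in(0,23,42): print(z,np.array([plane(s,q,z)[:2] for q in p]).round(0).astype(int).tolist())
    print()
for s,p,q in((b,(256.5,287),50),(a,(134,200),45)): pass
print("jar",plane(a,(134,199),50).round(),"nac",plane(a,(305,313),24).round(),"bay",plane(a,(108,185),5).round())
E
```

```text
blue [456.7 346.2  48.1] [459.3 346.1  52. ] [456.6 349.3  52. ]
yellow [456.5 300.   50.1] [458.2 300.4  52. ] [456.2 301.2  52. ]
green [455.1 254.4  49.8] [456.5 254.6  52. ] [455.1 256.4  52. ]
small [275.3 348.   39.1] [277.6 384.   37.5]
scene [[238, 179], [277, 195], [235, 265], [192, 243]]
[[459.5, -77.9], [442.5, 47.2], [683.7, 87.0], [699.4, -39.0]]
side [[188, 189], [211, 181], [265, 183], [270, 210], [185, 217]]
[[696.6, -34.7], [630.7, -78.0], [458.1, -78.0], [437.1, 45.5], [681.4, 89.6]]
scene [[199, 135], [203, 141], [204, 149], [174, 159], [172, 158], [167, 141]]
0 [[374, -308], [388, -278], [414, -251], [503, -297], [503, -305], [457, -373]]
23 [[391, -289], [405, -259], [431, -233], [517, -277], [518, -285], [472, -352]]
42 [[406, -272], [420, -244], [445, -218], [529, -261], [529, -269], [485, -334]]

side [[286, 148], [279, 154], [256, 146], [255, 136], [260, 132], [285, 142]]
0 [[394, -292], [418, -254], [502, -299], [510, -364], [493, -392], [398, -330]]
23 [[394, -259], [418, -222], [499, -266], [507, -329], [491, -356], [398, -296]]
42 [[395, -232], [418, -196], [497, -238], [505, -300], [489, -327], [399, -268]]

jar [ 704. -236.   50.] nac [690. 285.  24.] bay [ 696. -373.    5.]
```

```bash
cat >> h.py <<'E'
from scipy.spatial.transform import Rotation as Ro
def go(targets):
    """print rows (cm, rad) for targets [x,y,z,yaw]; tool down"""
    from bench import status
    s=status.sense(); R=Ro.from_euler('xyz',s["tcp_rot"],degrees=True)
    print("t",round(s["time"],2),"at",np.round(s["tool_pos"],1),np.round(s["tcp_rot"],2),"F",np.round(s["ft_force"],1),"gap",round(s["finger_gap"],1))
    for x,y,z,w in targets:
        d=R.inv().apply(np.array([x,y,z])-s["tool_pos"])/10
        v=(R.inv()*Ro.from_euler('xyz',[180,0,w],degrees=True)).as_rotvec()
        print((x,y,z,w),d.round(2).tolist(),v.round(3).tolist())
E
python3 - <<'E'
from h import *
go([(430,-200,200,26.7),(450,100,150,26.7),(457.5,347,80,26.7),(457.5,347,46,26.7),(457.5,301,46,26.7),(456,255,46,26.7)])
E
```

```text
t 0.15 at [ 269.3 -535.7  230.5] [-1.7992e+02 -1.0000e-02  2.6690e+01] F [ 0.2  0.4 -0.2] gap 85.7
(430, -200, 200, 26.7) [29.43, -22.77, 3.08] [-0.001, -0.0, -0.0]
(450, 100, 150, 26.7) [44.69, -48.67, 8.12] [-0.001, -0.0, -0.0]
(457.5, 347, 80, 26.7) [56.46, -70.39, 15.15] [-0.001, -0.0, -0.0]
(457.5, 347, 46, 26.7) [56.46, -70.39, 18.55] [-0.001, -0.0, -0.0]
(457.5, 301, 46, 26.7) [54.39, -66.28, 18.55] [-0.001, -0.0, -0.0]
(456, 255, 46, 26.7) [52.19, -62.23, 18.54] [-0.001, -0.0, -0.0]
```

```bash
python3 -m handwheel '{"series": [[[29.4,-22.8,3,0,0,0,0],[29.4,-22.8,3,0,0,0,0],[29.4,-22.8,3,0,0,0,0],[29.4,-22.8,3,0,0,0,0],[29.4,-22.8,3,0,0,0,0],[29.4,-22.8,3,0,0,0,0],[29.4,-22.8,3,0,0,0,0],[44.7,-48.7,8,0,0,0,0],[44.7,-48.7,8,0,0,0,0],[44.7,-48.7,8,0,0,0,0],[44.7,-48.7,8,0,0,0,0],[44.7,-48.7,8,0,0,0,0]]]}'; python3 - <<'E'
from h import *
go([(457.5,347,80,26.7),(457.5,347,53,26.7)])
E
```

```text
time: 1.65
tool_pos: [450.2, 100.9, 151.1]
tcp_rot: [180.0, -0.0, 26.7]
ft_force: [1.1, 0.3, 0.1]
finger_gap: -0.1
grip_force: 0.0
t 1.65 at [450.2 100.9 151.1] [ 1.7998e+02 -2.0000e-02  2.6660e+01] F [1.1 0.3 0.1] gap -0.1
(457.5, 347, 80, 26.7) [11.69, -21.67, 7.1] [0.0, -0.0, -0.001]
(457.5, 347, 53, 26.7) [11.69, -21.67, 9.8] [0.0, -0.0, -0.001]
```

```bash
python3 -m handwheel '{"series": [[[11.7,-21.7,7.1,0,0,0,0],[11.7,-21.7,7.1,0,0,0,0],[11.7,-21.7,7.1,0,0,0,0],[11.7,-21.7,7.1,0,0,0,0],[11.7,-21.7,7.1,0,0,0,0],[11.7,-21.7,8.6,0,0,0,0],[11.7,-21.7,9.6,0,0,0,0],[11.7,-21.7,10.1,0,0,0,0],[11.7,-21.7,10.5,0,0,0,0],[11.7,-21.7,10.5,0,0,0,0]]]}'; python3 - <<'E'
from h import *
from bench import eyes
s=eyes.snapshot("side"); np.savez("pics/side1.npz",**s)
c=s["img"][225:315,215:300]; cv2.imwrite("pics/k1.png",cv2.resize(c,None,fx=6,fy=6,interpolation=2)[:,:,::-1])
go([(457.5,347,46,26.7)])
E
```

```text
time: 2.9
tool_pos: [457.7, 345.7, 46.7]
tcp_rot: [180.0, -0.0, 26.7]
ft_force: [-0.9, -2.5, 3.0]
finger_gap: -0.4
grip_force: 1.8
t 2.95 at [457.7 346.   46.9] [ 1.7999e+02 -5.0000e-02  2.6660e+01] F [-1.  -2.   3.8] gap -0.0
(457.5, 347, 46, 26.7) [0.02, -0.1, 0.09] [0.0, -0.001, -0.001]
```

View pics/k1.png

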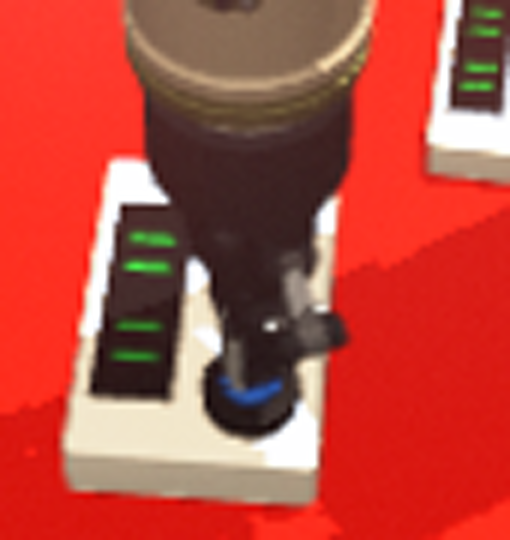

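The fingertip sits on the large timer's blue key (crop (250,390)), with about 5 mm of travel at 3.8 N. I'll press 1 mm deeper to bottom it, then lift and go on to yellow.

```bash
python3 -m handwheel '{"series": [[[0,0,0.15,0,0,0,0],[0,0,0.2,0,0,0,0],[0,0,-2,0,0,0,0],[0,0,-2,0,0,0,0],[-2.1,4.1,-2,0,0,0,0],[-2.1,4.1,-2,0,0,0,0],[-2.1,4.1,-0.8,0,0,0,0],[-2.1,4.1,-0.3,0,0,0,0],[-2.1,4.1,0.1,0,0,0,0],[-2.1,4.1,0.2,0,0,0,0],[-2.1,4.1,0.2,0,0,0,0]]]}';  python3 -m handwheel '{"series": [[[0,0,-2.2,0,0,0,0],[0,0,-2.2,0,0,0,0],[-2.1,4.1,-2.2,0,0,0,0],[-2.1,4.1,-2.2,0,0,0,0],[-2.1,4.1,-1,0,0,0,0],[-2.1,4.1,-0.5,0,0,0,0],[-2.1,4.1,-0.1,0,0,0,0],[-2.1,4.1,0,0,0,0,0],[-2.1,4.1,0,0,0,0,0]]]}'
```

```text
time: 4.32
tool_pos: [456.6, 300.6, 45.7]
tcp_rot: [180.0, 0.1, 26.7]
ft_force: [-9.2, -5.1, 19.3]
finger_gap: 0.1
grip_force: 9.7
time: 5.45
tool_pos: [456.2, 254.5, 45.7]
tcp_rot: [-180.0, 0.1, 26.7]
ft_force: [-10.4, -5.0, 20.6]
finger_gap: -0.3
grip_force: 10.4
```

```bash
python3 - <<'E'
from h import *
go([(456,255,200,26.7),(449,-50,200,0),(449,-295,200,-28)])
E
```

```text
t 5.45 at [456.2 254.5  45.7] [-1.800e+02  6.000e-02  2.674e+01] F [-10.4  -5.   20.6] gap -0.3
(456, 255, 200, 26.7) [-0.02, -0.05, -15.43] [-0.0, 0.001, 0.001]
(449, -50, 200, 0) [-14.37, 26.87, -15.41] [0.0, 0.001, 0.467]
(449, -295, 200, -28) [-25.39, 48.75, -15.4] [0.0, 0.001, 0.955]
```

```bash
python3 -m handwheel '{"series": [[[0,0,-8,0,0,0,0],[0,0,-15.4,0,0,0,0],[0,0,-15.4,0,0,0,0],[-25.4,48.7,-15.4,0,0,0.955,1],[-25.4,48.7,-15.4,0,0,0.955,1],[-25.4,48.7,-15.4,0,0,0.955,1],[-25.4,48.7,-15.4,0,0,0.955,1],[-25.4,48.7,-15.4,0,0,0.955,1],[-25.4,48.7,-15.4,0,0,0.955,1],[-25.4,48.7,-15.4,0,0,0.955,1],[-25.4,48.7,-15.4,0,0,0.955,1],[-25.4,48.7,-15.4,0,0,0.955,1]]]}';  python3 -m handwheel '{"series": [[[0,0,0,0,0,0,1],[0,0,0,0,0,0,1]]]}'; python3 - <<'E'
from h import *
from bench import eyes
go([])
s=eyes.snapshot("wrist"); np.savez("pics/w1.npz",**s); print((-s["R"].T@s["t"]).round(1))
cv2.imwrite("pics/w1.png",s["img"][:,:,::-1])
s=eyes.snapshot("scene"); np.savez("pics/scene1.npz",**s)
E
```

```text
time: 6.95
tool_pos: [448.2, -297.2, 197.8]
tcp_rot: [-180.0, 0.0, -28.1]
ft_force: [1.1, 0.0, 0.3]
finger_gap: 85.7
grip_force: 0.0
time: 7.2
tool_pos: [448.4, -294.5, 197.6]
tcp_rot: [-180.0, 0.1, -28.0]
ft_force: [-0.6, 0.5, 0.7]
finger_gap: 85.4
grip_force: 0.0
t 7.2 at [ 448.4 -294.5  197.6] [-1.7995e+02  7.0000e-02 -2.8040e+01] F [-0.6  0.5  0.7] gap 85.4
[ 505.6 -325.   341. ]
```

View pics/w1.png

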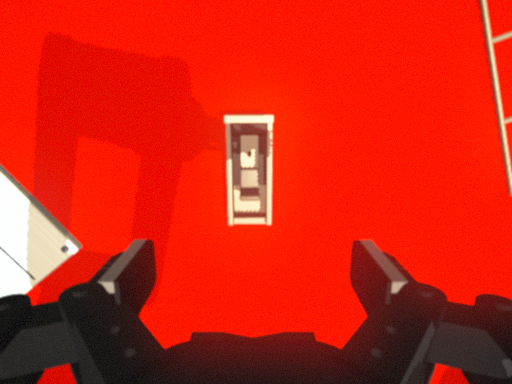

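Wrist view: the tub is at (249,170), with its tall front wall on top at (249,118) and its rear wall at (250,222), almost square to the gripper.

```bash
python3 - <<'E'
from h import *
s=load("w1")
im=s["img"][100:240,210:290].astype(int); m=((im[:,:,0]-im[:,:,1])<110).astype(np.uint8)
c=max(cv2.findContours(m,0,2)[0],key=cv2.contourArea); p=cv2.approxPolyDP(cv2.convexHull(c),2,True)[:,0]+[210,100]
print(p.tolist())
rows={}
for y in (118,130,150,170,190,205,220):
    xs=np.where(m[y-100])[0]+210; print(y,xs.min(),xs.max()+1)
    L=plane(s,(xs.min(),y),42 if y<125 else 31 if y<216 else 23); Rr=plane(s,(xs.max()+1,y),42 if y<125 else 31 if y<216 else 23)
    print("  mid",((L+Rr)/2).round(1)[:2],"w",np.linalg.norm(L-Rr).round(1))
ys=np.where(m[:,40])[0]+100; print(ys.min(),ys.max()+1, plane(s,(250,ys.min()),42).round(1),plane(s,(250,ys.max()+1),23).round(1),plane(s,(250,ys.max()+1),0).round(1))
E
```

```text
[[272, 115], [271, 223], [229, 224], [224, 116]]
118 224 274
  mid [ 496.4 -316.6] w 45.0
130 226 273
  mid [ 486.1 -311.5] w 44.3
150 227 273
  mid [ 469.3 -303.1] w 44.1
170 226 273
  mid [ 452.3 -293.5] w 45.7
190 227 272
  mid [ 434.5 -284. ] w 44.5
205 227 272
  mid [ 420.8 -276.7] w 45.1
220 228 272
  mid [ 403.9 -268.2] w 45.8
114 224 [ 499.1 -319.    42. ] [ 400.  -266.1   23. ] [ 392.4 -261.9    0. ]
```

```bash
python3 -m handwheel '{"series": [[[0,-0.2,6,0,0,0,1],[0,-0.2,12,0,0,0,1],[0,-0.2,16,0,0,0,1],[0,-0.2,18,0,0,0,1],[0,-0.2,19.2,0,0,0,1],[0,-0.2,19.2,0,0,0,1],[0,-0.2,19.2,0,0,0,0.4],[0,-0.2,19.2,0,0,0,0.4],[0,-0.2,19.2,0,0,0,0.4],[0,-0.2,19.2,0,0,0,0.4],[0,-0.2,19.2,0,0,0,0.4],[0,-0.2,19.2,0,0,0,0.4]]]}' 40; python3 -c "
from h import *
go([])"
```

```text
time: 8.8
tool_pos: [450.2, -294.0, 7.6]
tcp_rot: [180.0, -0.1, -28.0]
ft_force: [-0.6, 0.4, 6.7]
finger_gap: 43.5
grip_force: 42.3
t 8.8 at [ 450.2 -294.     7.6] [ 1.7999e+02 -1.2000e-01 -2.8030e+01] F [-0.6  0.4  6.7] gap 43.5
```

```bash
python3 -c "
from h import *
go([(450,-294,110,-28),(511,-5,110,9.6)])"; python3 -m handwheel '{"series": [[[0,0,-2,0,0,0,0.4],[0,0,-6,0,0,0,0.4],[0,0,-10.2,0,0,0,0.4],[0,0,-10.2,0,0,0,0.4]]]}'
```

```text
t 8.8 at [ 450.2 -294.     7.6] [ 1.7999e+02 -1.2000e-01 -2.8030e+01] F [-0.6  0.4  6.7] gap 43.5
(450, -294, 110, -28) [0.01, 0.01, -10.24] [0.0, -0.002, -0.001]
(511, -5, 110, 9.6) [-8.19, -28.36, -10.26] [0.001, -0.002, -0.657]
time: 9.3
tool_pos: [451.6, -295.3, 112.7]
tcp_rot: [179.9, -0.4, -28.0]
ft_force: [0.8, -0.2, -2.1]
finger_gap: 43.3
grip_force: 41.4
```

```bash
python3 -m handwheel '{"series": [[[-8.2,-28.4,0,0,0,-0.657,0.4],[-8.2,-28.4,0,0,0,-0.657,0.4],[-8.2,-28.4,0,0,0,-0.657,0.4],[-8.2,-28.4,0,0,0,-0.657,0.4],[-8.2,-28.4,0,0,0,-0.657,0.4],[-8.2,-28.4,0,0,0,-0.657,0.4],[-8.2,-28.4,0,0,0,-0.657,0.4],[-8.2,-28.4,0,0,0,-0.657,0.4]]]}'; python3 - <<'E'
from h import *
from bench import eyes
go([])
s=eyes.snapshot("wrist"); np.savez("pics/w2.npz",**s); w=s["img"]
s=eyes.snapshot("side"); np.savez("pics/side2.npz",**s)
c=cv2.resize(s["img"][145:230,175:285],None,fx=3.6,fy=3.6,interpolation=2); c=cv2.copyMakeBorder(c,0,384-c.shape[0],0,0,0) if c.shape[0]<384 else c[:384]
im=np.hstack([w,c]); im=cv2.resize(im,None,fx=800/im.shape[1],fy=800/im.shape[1]); cv2.imwrite("pics/w2.png",im[:,:,::-1]); print(im.shape)
E
```

```text
time: 10.3
tool_pos: [509.8, -5.2, 107.7]
tcp_rot: [180.0, 0.1, 9.5]
ft_force: [0.3, 0.5, -2.2]
finger_gap: 43.0
grip_force: 41.7
t 10.3 at [509.8  -5.2 107.7] [1.80e+02 6.00e-02 9.52e+00] F [ 0.3  0.5 -2.2] gap 43.0
(338, 800, 3)
```

View pics/w2.png

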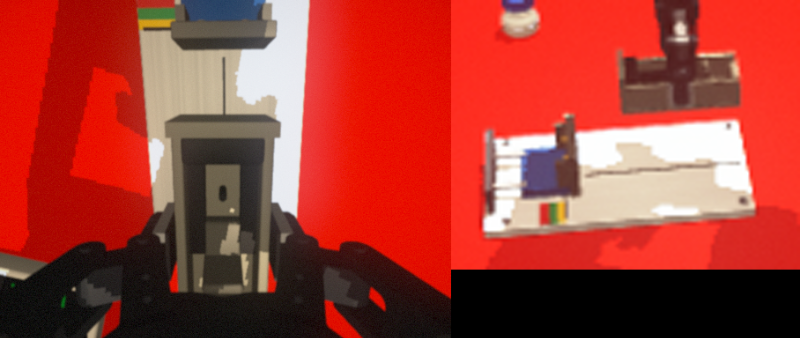

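Wrist view: the tub is held square (front wall at view (222,120)). The jig's centre line is at (224,85) and the bulkhead at (224,33). I'll measure both edges numerically.

```bash
python3 - <<'E'
from h import *
s=load("w2"); im=s["img"].astype(int); red=(im[:,:,0]-im[:,:,1])>110
L=[];R_=[]
for y in range(60,122,6):
    r=red[y]; x=254
    l=x
    while not r[l]: l-=1
    q=x
    while not r[q]: q+=1
    L.append(plane(s,(l+1,y),12)[:2]); R_.append(plane(s,(q,y),12)[:2])
L=np.array(L);R_=np.array(R_);M=(L+R_)/2
print("w",np.linalg.norm(L-R_,axis=1).round(1)); 
for P in(L,R_,M):
    v=cv2.fitLine(P.astype(np.float32),cv2.DIST_HUBER,0,.01,.01).ravel(); print("edge ang",np.degrees(np.arctan(v[1]/v[0])).round(2),v[2:].round(1))
g=im.sum(2)
C=[]
for y in range(68,128,4):
    x=240+np.argmin(g[y,240:272]); C.append(plane(s,(x+.5,y),12)[:2])
v=cv2.fitLine(np.array(C,np.float32),cv2.DIST_HUBER,0,.01,.01).ravel(); print("line ang",np.degrees(np.arctan(v[1]/v[0])).round(2),v[2:].round(1))
print("rows@254",[(y,g[y,200],g[y,254]) for y in range(14,70,2)])
# tub front wall top: rows 128..150, left/right extents via brightness vs plate
for y in (134,138,142,150): print(y, im[y,180:204].sum(1).tolist(), im[y,306:326].sum(1).tolist())
E
```

```text
w [130.2 130.1 130.7 130.6 130.5 130.4 130.3 130.2 130.8 130.  130.6]
edge ang 10.67 [572.4  70.4]
edge ang 10.69 [594.3 -58.2]
edge ang 10.66 [584.6   6.3]
line ang 9.75 [578.7   5. ]
rows@254 [(14, np.int64(268), np.int64(228)), (16, np.int64(257), np.int64(216)), (18, np.int64(262), np.int64(226)), (20, np.int64(265), np.int64(221)), (22, np.int64(264), np.int64(211)), (24, np.int64(246), np.int64(231)), (26, np.int64(262), np.int64(265)), (28, np.int64(269), np.int64(254)), (30, np.int64(267), np.int64(264)), (32, np.int64(276), np.int64(266)), (34, np.int64(268), np.int64(269)), (36, np.int64(270), np.int64(259)), (38, np.int64(276), np.int64(263)), (40, np.int64(283), np.int64(262)), (42, np.int64(242), np.int64(221)), (44, np.int64(176), np.int64(160)), (46, np.int64(155), np.int64(161)), (48, np.int64(223), np.int64(176)), (50, np.int64(397), np.int64(173)), (52, np.int64(489), np.int64(158)), (54, np.int64(490), np.int64(181)), (56, np.int64(502), np.int64(405)), (58, np.int64(499), np.int64(527)), (60, np.int64(505), np.int64(521)), (62, np.int64(496), np.int64(525)), (64, 
[... 306 characters left out ...]
5, 710, 714, 709, 711]
138 [533, 539, 535, 531, 523, 516, 465, 398, 355, 308, 274, 260, 259, 262, 257, 260, 253, 248, 267, 251, 262, 250, 258, 267] [291, 296, 288, 292, 303, 293, 295, 306, 306, 334, 380, 460, 578, 674, 709, 710, 712, 709, 709, 708]
142 [541, 534, 544, 526, 528, 519, 473, 395, 343, 333, 331, 342, 334, 339, 341, 337, 335, 331, 324, 327, 334, 325, 331, 326] [340, 341, 346, 346, 346, 362, 356, 345, 361, 353, 350, 369, 482, 640, 701, 708, 714, 711, 711, 712]
150 [536, 537, 539, 527, 526, 527, 488, 409, 342, 331, 324, 334, 320, 332, 319, 332, 329, 323, 326, 324, 327, 331, 339, 320] [343, 340, 356, 337, 350, 338, 344, 341, 354, 352, 354, 405, 557, 687, 710, 712, 711, 711, 713, 713]
```

```bash
python3 - <<'E'
from h import *
s=load("w2")
A=plane(s,(187,140),142);B=plane(s,(317.7,140),142); print("tub front",((A+B)/2).round(1),np.linalg.norm(A-B).round(1),"yaw",np.degrees(np.arctan2(*(A-B)[[1,0]])).round(2)-90)
F=plane(s,(254,136),142); print(F.round(1)); print("bulk front",plane(s,(254,42.5),63).round(1))
g=s["img"].astype(int).sum(2)[48]; print("bulk row48", g[188:206].tolist(), g[300:322].tolist())
a=load("w2")
E
```

```text
tub front [562.5   4.  142. ] 43.7 yaw 9.64
[563.9   3.6 142. ]
bulk front [605.4  10.3  63. ]
bulk row48 [503, 504, 500, 496, 496, 508, 514, 504, 503, 475, 414, 337, 223, 178, 156, 155, 160, 150] [224, 233, 218, 239, 255, 313, 441, 584, 671, 697, 704, 699, 703, 700, 705, 702, 701, 697, 708, 703, 701, 700]
```

```bash
python3 -c "
from h import *
go([(535,-2.6,45,10.2),(535,-2.6,22,10.2)])"
```

```text
t 10.4 at [510.1  -5.2 108.1] [1.80e+02 2.00e-02 9.51e+00] F [ 0.2 -0.8 -2.4] gap 43.1
(535, -2.6, 45, 10.2) [2.5, 0.15, 6.3] [0.0, 0.0, -0.012]
(535, -2.6, 22, 10.2) [2.5, 0.15, 8.6] [0.0, 0.0, -0.012]
```

```bash
python3 -m handwheel '{"series": [[[2.5,0.15,3,0,0,-0.012,0.4],[2.5,0.15,6.3,0,0,-0.012,0.4],[2.5,0.15,7.8,0,0,-0.012,0.4],[2.5,0.15,8.5,0,0,-0.012,0.4],[2.5,0.15,8.5,0,0,-0.012,0.4],[2.5,0.15,8.5,0,0,-0.012,0.4]]]}';python3 -m handwheel '{"series": [[[0,0,0.1,0,0,0,0.4],[0,0,0.2,0,0,0,0.4],[0,0,0.3,0,0,0,0.4],[0,0,0.3,0,0,0,0.4]]]}'
```

```text
time: 11.15
tool_pos: [536.2, -1.6, 24.6]
tcp_rot: [180.0, -0.1, 10.3]
ft_force: [-0.8, -0.6, -2.0]
finger_gap: 43.1
grip_force: 41.6
time: 11.65
tool_pos: [535.1, -1.4, 20.2]
tcp_rot: [-180.0, 0.0, 10.3]
ft_force: [-0.2, 0.2, -2.0]
finger_gap: 43.3
grip_force: 41.6
```

```bash
python3 -m handwheel '{"series": [[[0,0.1,0.05,0,0,0,0.4],[0,0.1,0.1,0,0,0,0.4],[0,0.1,0.1,0,0,0,0.4]]]}';python3 -m handwheel '{"series": [[[0,0,0.05,0,0,0,0.4],[0,0,0.1,0,0,0,0.4],[0,0,0.1,0,0,0,0.4]]]}'
```

```text
time: 12.02
tool_pos: [535.5, -2.5, 19.7]
tcp_rot: [180.0, -0.0, 10.3]
ft_force: [-2.0, -0.1, 3.6]
finger_gap: 43.0
grip_force: 42.4
time: 12.4
tool_pos: [535.5, -2.5, 19.6]
tcp_rot: [180.0, 0.0, 10.3]
ft_force: [-9.4, -0.6, 15.4]
finger_gap: 43.2
grip_force: 43.8
```

```bash
python3 -m handwheel '{"series": [[[0,0,-0.08,0,0,0,0.4],[0.4,0,-0.08,0,0,0,0.4],[0.8,0,-0.08,0,0,0,0.4],[1.1,0,-0.08,0,0,0,0.4],[1.4,0,-0.08,0,0,0,0.4],[1.6,0,-0.08,0,0,0,0.4],[1.8,0,-0.08,0,0,0,0.4],[2.0,0,-0.08,0,0,0,0.4],[2.0,0,-0.08,0,0,0,0.4],[2.0,0,-0.08,0,0,0,0.4]]]}'; python3 - <<'E'
from h import *
from bench import eyes
go([(562.1,2.5,19.8,10.2)])
s=eyes.snapshot("side"); np.savez("pics/side3.npz",**s)
w=eyes.snapshot("wrist"); np.savez("pics/w3.npz",**w)
c=cv2.resize(s["img"][165:225,178:268],None,fx=4.4,fy=4.4,interpolation=2)
d=cv2.resize(w["img"][0:260,100:400],(396,343))
cv2.imwrite("pics/p3.png",np.hstack([cv2.copyMakeBorder(c,0,343-c.shape[0],0,0,0),d])[:,:,::-1])
E
```

```text
time: 13.65
tool_pos: [554.7, 1.0, 19.6]
tcp_rot: [180.0, 0.1, 10.3]
ft_force: [-8.6, -1.8, 10.1]
finger_gap: 43.6
grip_force: 43.2
t 13.65 at [554.7   1.   19.6] [1.7999e+02 7.0000e-02 1.0300e+01] F [-8.6 -1.8 10.1] gap 43.6
(562.1, 2.5, 19.8, 10.2) [0.75, -0.02, -0.02] [0.0, 0.001, 0.002]
```

View pics/p3.png

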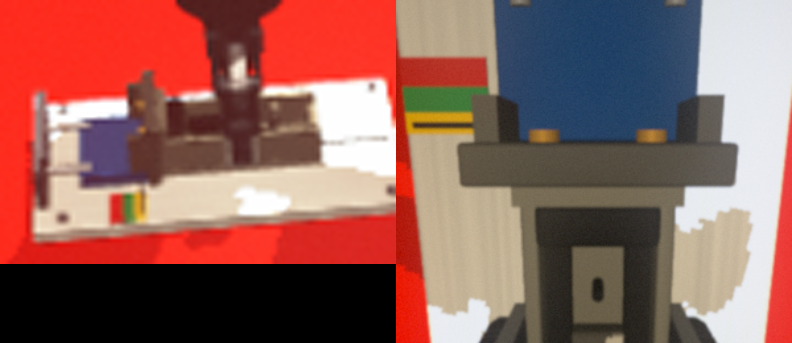

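Wrist crop: the pointer (view (443,125)) is in the yellow at about 3 mm. The tub's front (mid x=598) is centred on the bulkhead (mid x=598) and flush. About 8 mm to go.

```bash
python3 -m handwheel '{"series": [[[0.15,0,-0.04,0,0,0,0.4],[0.3,0,-0.04,0,0,0,0.4],[0.45,0,-0.04,0,0,0,0.4],[0.6,0,-0.04,0,0,0,0.4],[0.75,0,-0.04,0,0,0,0.4],[0.75,0,-0.04,0,0,0,0.4],[0.75,0,-0.04,0,0,0,0.4]]]}'; python3 - <<'E'
from h import *
from bench import eyes
go([(562.1,2.5,19.8,10.2)])
w=eyes.snapshot("wrist"); np.savez("pics/w4.npz",**w)
s=eyes.snapshot("side"); np.savez("pics/side4.npz",**s)
d=cv2.resize(w["img"][0:260,100:400],(480,416)); c=cv2.resize(s["img"][165:225,200:248],(320,400),interpolation=2)
cv2.imwrite("pics/p4.png",np.hstack([d,cv2.copyMakeBorder(c,0,16,0,0,0)])[:,:,::-1])
E
```

```text
time: 14.62
tool_pos: [560.6, 2.0, 19.6]
tcp_rot: [-180.0, 0.2, 10.3]
ft_force: [-14.7, -2.5, 14.7]
finger_gap: 43.5
grip_force: 43.7
t 14.62 at [560.6   2.   19.6] [-180.      0.25   10.3 ] F [-14.7  -2.5  14.7] gap 43.5
(562.1, 2.5, 19.8, 10.2) [0.16, -0.02, -0.02] [-0.0, 0.004, 0.002]
```

View pics/p4.png

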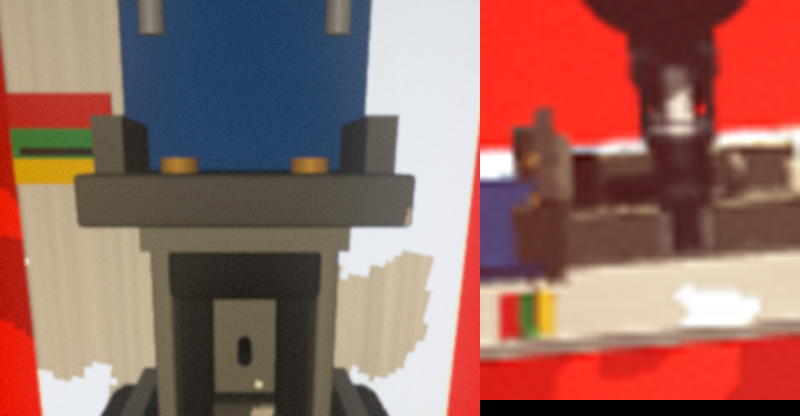

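The pointer is just inside the green at about 8.5 mm, and the tub is centred. I'll push about 2.5 mm more and ease the down force slightly.

```bash
python3 -m handwheel '{"series": [[[0.1,0,-0.03,0,0,0,0.4],[0.2,0,-0.05,0,0,0,0.4],[0.28,0,-0.05,0,0,0,0.4],[0.28,0,-0.05,0,0,0,0.4],[0.28,0,-0.05,0,0,0,0.4],[0.28,0,-0.05,0,0,0,0.4],[0.28,0,-0.05,0,0,0,0.4],[0.28,0,-0.05,0,0,0,0.4]]]}'; python3 - <<'E'
from h import *
from bench import eyes
go([(562.1,2.5,19.8,10.2)])
w=eyes.snapshot("wrist"); np.savez("pics/w5.npz",**w)
col=w["img"][60:125,108:165]
h=cv2.cvtColor(w["img"],cv2.COLOR_RGB2HSV)
x=140; print([(y,w["img"][y,x].tolist()) for y in range(52,124,2)])
d=cv2.resize(w["img"][0:260,100:400],(600,520)); cv2.imwrite("pics/p5.png",d[:,:,::-1])
E
```

```text
time: 15.72
tool_pos: [562.7, 2.4, 19.6]
tcp_rot: [-180.0, 0.3, 10.3]
ft_force: [-14.9, -3.3, 13.0]
finger_gap: 43.4
grip_force: 43.4
t 15.72 at [562.7   2.4  19.6] [-179.99    0.32   10.3 ] F [-14.9  -3.3  13. ] gap 43.4
(562.1, 2.5, 19.8, 10.2) [-0.06, -0.02, -0.02] [-0.0, 0.006, 0.002]
[(52, [194, 176, 149]), (54, [191, 174, 146]), (56, [188, 172, 144]), (58, [186, 173, 143]), (60, [187, 168, 140]), (62, [187, 160, 133]), (64, [181, 84, 68]), (66, [184, 52, 43]), (68, [183, 52, 41]), (70, [182, 49, 36]), (72, [184, 53, 38]), (74, [183, 46, 37]), (76, [183, 46, 29]), (78, [183, 51, 38]), (80, [182, 47, 35]), (82, [184, 49, 36]), (84, [173, 63, 38]), (86, [97, 115, 54]), (88, [72, 124, 60]), (90, [64, 119, 56]), (92, [64, 81, 41]), (94, [62, 45, 36]), (96, [63, 66, 41]), (98, [59, 108, 47]), (100, [63, 118, 54]), (102, [69, 116, 55]), (104, [159, 139, 43]), (106, [209, 156, 22]), (108, [210, 155, 11]), (110, [212, 158, 23]), (112, [209, 154, 14]), (114, [208, 153, 16]), (116, [212, 158, 28]), (118, [211, 156, 26]), (120, [202, 166, 105]), (122, [190, 172, 143])]
```

View pics/p5.png

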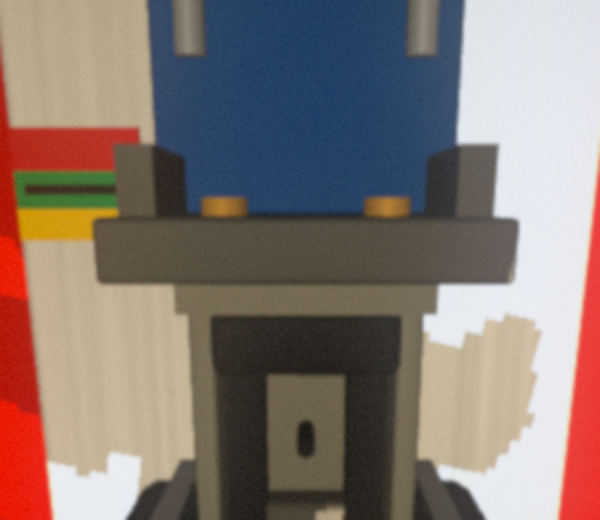

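The pointer (row 94) is in the middle of the green (rows 85–103), and the tub is centred and flush. I'll hold for a second, check for drift, and hand in.

```bash
python3 -m handwheel '{"series": [[[0,0,0,0,0,0,0.4],[0,0,0,0,0,0,0.4],[0,0,0,0,0,0,0.4],[0,0,0,0,0,0,0.4],[0,0,0,0,0,0,0.4],[0,0,0,0,0,0,0.4],[0,0,0,0,0,0,0.4],[0,0,0,0,0,0,0.4]]]}'; python3 - <<'E'
from bench import eyes,r
w=eyes.snapshot("wrist")["img"].astype(int)
y=86+w[86:103,140,1].argmin(); print("pointer row",y)
if 90<=y<=98: print(r.hand_in())
E
```

```text
time: 16.77
tool_pos: [562.7, 2.4, 19.6]
tcp_rot: [-180.0, 0.3, 10.3]
ft_force: [-15.5, -3.4, 12.2]
finger_gap: 42.9
grip_force: 43.4
pointer row 94
the job is handed in; nothing more can be done
None
```

I pressed the blue, yellow and green keys in order, and handed the job in with the tub held centred and flat on the jig against the bulkhead, pointer mid-green at about 11 mm; the hand-in returned no verdict.

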